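Set a drying cabinet's casement wide on its peg stay

TASK

The glazed casement of the parts-drying cabinet stands ajar with the first hole of its stay on the near pin; air the cabinet fully. Lift the stay clear of that pin by its knob, keep hold of it against the spring hinge while you draw the casement wide, and drop its last hole, the one nearest the knob, right down over the pin that is clamped in the slotted keeper, feeling along the slot for it; then let go so that the stay holds the casement. Go gently: do not force the stay against the pins, do not let the casement fly shut or bang against its stop, and leave the things around it where they are.

Things in the scene. Friction and masses are not known exactly. Their poses are not given: they have to be found in the camera images.
- cabinet: Drying cabinet, fixed to the bench: grey roof, clear panes, printed parts inside; 220 deep (x), 300 wide (y), roof top 200 above the bench. Origin: under its centre, on the bench; the front faces its -x. In its frame the casement's upright hinge line is at (-118, +140) mm, the near pin at (-98, +40), the keeper at (-70, 0). The roof is flat; the stay swings freely above it.
- door (a joint): Opening angle of the casement (aluminium frame, clear pane, 272 wide, top 194 above the bench), rad: 0 shut, grows as it opens to the cabinet's -x; stop at 1.2. A spring hinge always pulls it shut with 0.43 (at 0.2) to 0.6 N m (at 0.7), a pull of 4 to 6 N along the stay. About 0.22 at the start; on the keeper's pin 0.59 to 0.78 with the last hole, under 0.57 with the others.
- stay: Flat steel bar 260 long, 22 wide, 5 thick, about 0.2 kg, on a swivel on the casement's top rail, 200 from the hinge line. Origin: pivot, at the bar's underside, 212 above the bench; x along the bar to the knob (at 238), y across, z up. Three 9.5 mm through holes on the centre line at x = 115, 145, 175; the near pin starts in the first. Swings freely, lifts freely about its y axis by 0.8 rad.
- knob (a point): The middle of the stay's upright steel knob at its free end: a cylinder 16 mm in diameter, 28 high, standing on a 22 mm collar, from 8 to 36 mm above the bar's underside. This point lies on its axis, 22 mm above the bar's underside (234 above the bench when seated).
- near_pin: The pin that holds the stay at the start, fixed upright on the cabinet roof: a steel peg 8 mm in diameter, 16 high, its flat top chamfered by 1 mm, on a shoulder 18 mm in diameter. Origin: centre of the shoulder's upper face, 212 above the bench, where the seated bar's underside rests; z up. The peg's top is 16 mm above it.
- keeper: Steel plate 78 by 24 mm on the roof with a slot along its x (the cabinet's x). A second pin, the same as the near pin, is clamped in the slot anywhere up to 12 mm from the plate's middle along x, on its centre line; its place is not in the state: find it by feel or by eye. It does not shift. Origin: middle of the slot, at the height of that pin's shoulder, 212 above the bench; peg top 16 mm higher.
- tape_roll: Roll of black tape lying flat on the rear right of the cabinet roof, 68 in diameter, 24 high, loose. Origin: centre of its underside.
- caliper: Digital caliper lying on the bench on the right (-y) side of the cabinet, 235 long, 16 high, loose. Origin: under its middle, on the bench; y along its beam.
- build_plate: Black build plate 90 by 130 mm with white printed towers, 76 high in all, on the bench on the left (+y) side of the cabinet, loose. Origin: centre of its underside.

How it is judged:
On the way, in this order (a step that is already met when the one before it is completed fails the run):
1. the stay is lifted clear of its pin (z of near_pin in the frame of stay below -0.017 m), for 0.1 s.
2. the hole nearest the knob is down over the keeper's pin (x of keeper in the frame of stay between 0.16 and 0.19 m and y of keeper in the frame of stay between -0.007 and 0.007 m and z of keeper in the frame of stay above -0.003 m and value of joint door between 0.58 and 0.82 rad), for 0.2 s.
At the end, for the whole second after the job is handed in: The keeper's pin stands in the stay's last hole: the middle of the slot lies 160 to 190 mm along the bar and within 7 mm of its centre line, the bar's underside is down within 3 mm of the pin's shoulder, the casement rests open at 0.58 to 0.82 rad, held by the stay alone, and nothing moves (all of step 2 and linear speed of stay below 0.02 m/s); the robot touches nothing.
It fails at once if the stay is pressed or pushed against the keeper's pin with more than 30 N (contact force between stay and keeper above 30 N).
It fails at once if the stay is wrenched against the near pin with more than 60 N (contact force between stay and near_pin above 60 N).
It fails at once if the casement is let go and swings back below 0.12 rad (value of joint door below 0.12 rad).
It fails at once if the casement is thrown against its stop (1.15 rad) (value of joint door above 1.15 rad).
It fails at once if the tape roll, the caliper or the build plate is shifted by more than 20 mm (distance of any of tape_roll, caliper, build_plate from where it was at the start of the episode above 0.02 m).
It also fails if it takes over 64 s, if anything falls off the work surface, if the arm or the gripper's body presses on something with over 40 N, if the wrist force passes 120 N, or if a joint passes its speed limit or range.

ROBOT

A 7-joint arm with a two-finger parallel gripper is mounted at the origin on the work surface. World frame = base frame: x ahead of the robot, y to its left, z up, the work surface at z = 0. Lengths are in m, angles in rad, forces in N, time in s.
With the tool pointing down it reaches from about 0.4 to 0.85 m from the base axis. Payload 10.4 kg.
Tool frame: the origin (TCP) lies at the very end of the fingers, on their centre line; the grasp point (between the pads) lies 19 mm behind it; z points along the fingers, y is the direction in which the jaws open and shut (so a half turn about z gives the same grasp; the last joint's range is limited). The gripper opens to 87 mm and grips with 3 to 60 N. Pads are 19 mm wide; open, the fingers measure 117 mm over their backs; the gripper's body (75 mm by 190 mm) begins 51 mm behind the grasp point.
Start: joints at [-1.168, 0.332, -0.065, 1.46, 0.022, 1.35, -0.088], TCP at [0.258, 0.569, 0.223] pointing down, gripper open.
Joint ranges: [-2.6, 2.6], [-0.5, 2.12], [-1.47, 1.34], [0.16, 2.42], [-1.27, 4.41], [0.06, 2.06], [-2.6, 2.6]. Speed limits (rad/s): [2.22, 2.22, 2.79, 2.79, 3.14, 3.14, 3.14].

INTERFACE

Orientations are given as a unit quaternion [x, y, z, w].
In Python, from bench import r, eyes, job gives the robot as it stands. The module is installed in compiled form; this text tells all that it offers.
- The arm moves only by the tool play_rows, never from a script. Its argument "motion" is a list of rows, each a list of 7 numbers: the shift along the tool's x, y, z as a fraction of full scale, then the turn, a rotation vector about the tool's x, y, z as a fraction of full scale, then the opening in per cent of the stroke, from 0 (shut) to 100 (fully open). A call has 1 to 5 rows; each row is the pose to reach, as a shift and turn from the pose commanded when the call began, along the tool's axes at that moment; what a row does not reach only later rows make up. Full scale, the value 1, is 0.2 m for a shift and 90 degrees for a turn. A row lasts 1/8 s, in which the tool goes at most 62.5 mm and 10.7 degrees, less where a joint would pass 70% of its speed; a pose out of reach is approached as far as the arm can. A call with a number of a shift or a turn outside -1 to 1 is refused whole. A call with a gripper value outside its range is refused whole. The fingers move at their own pace and stop on an object; "squeeze" is the grip in N (left out, the last holds). Time passes only in rows, so rows that repeat a pose let the fingers close. It gives the time, the measured TCP pose, the force and the opening at its end, in the units of the state.
- r.read_state(): the state, without advancing time (a new reading comes with each control period).
- eyes.camera(name): name is "scene" or "top" or "wrist"; returns a dict with "image" (480x640x3 uint8, red, green, blue), "mtx" (3x3 intrinsics, pixels), "R" (3x3) and "t" (3): a world point X has camera coordinates R X + t. Camera axes: x right, y down, z forward; pixel columns grow to the right and rows downward; lengths in m; the calibration is good to about 2 mm. A picture is of the moment at which its call begins. There is no depth.
- job.close_job(): hands the job in, once; it reports no verdict.
Trained networks look in a picture, given as the dict that the camera call returned (one of the last four; its "shot" number tells which), for a name from the list of things; names that differ only in an ending like _2 or _b are one class to them, and where a whole thing is asked for, a point or a joint stands for the part that bears it (a point fixed in the world has none). Each returns a list of dicts, best first, with "p" (0 to 1); they miss things now and then, are a little off and sometimes report something else, mostly with a low value. They report only what shows in the picture. A call takes as long as a camera call.
- eyes.regions_of(picture, label): "region" (480x640 bool, what is visible of it) and "xy" ([column, row] in pixels, amid what is visible of it).
- eyes.landmark_of(picture, label): "xy" ([column, row] in pixels: a listed point, or the origin of a listed thing).
The state is a dict: "time": time; "joint_positions": joint angles; "joint_vel": joint speeds; "joint_torque": joint torques, N m; "ee_pos": TCP position; "eef_rot": TCP orientation; "ft_force": force on the tool from outside, world axes, zero at the start; "torque": the same for the moment, N m; "width": finger opening in m.
Only numpy, scipy, OpenCV 4.12 (cv2) and the standard library are available. Lean on these libraries where they do the work, as an engineer would, in place of code of your own. Each camera call takes 0.05 s, during which the arm holds its last target. There are 200 camera calls.

## Working session

There is one attempt and no reset: what is moved stays moved. The work goes in short steps, Python scripts to look and compute and a tool call to move; the robot and the scene stay as the last step left them, time stands still between calls to the robot, and variables do not carry over. Pictures are saved under pics/ and viewed, about 8 in all and at most 12, crops included, and the job is handed in when it is done.

Besides the shell and the picture viewer there is one more tool, called after "Request:" as name(argument=value, ...) on one line, values as JSON. play_rows: Moves the arm, as the interface text tells. Shift numbers are shares of 0.2 m and turn numbers shares of 90 degrees, none past 1 either way. Its arguments: {"type":"object","properties":{"motion":{"type":"array","items":{"type":"array","items":{"type":"number"}}},"squeeze":{"type":"number"}},"required":["motion"]}

```bash
mkdir -p pics
cat > h.py <<'E'
import numpy as np, cv2
from bench import r, eyes, job
from scipy.spatial.transform import Rotation as Ro
def save(p,n): cv2.imwrite('pics/'+n,p["image"][:,:,::-1])
def onplane(p,xy,z):
    K,R,t=[np.array(p[k]) for k in("mtx","R","t")]
    d=R.T@np.linalg.inv(K)@np.array([xy[0],xy[1],1.]); c=-R.T@t
    return c+d*(z-c[2])/d[2]
def tri(ps,xys):
    A=[];b=[]
    for p,xy in zip(ps,xys):
        K,R,t=[np.array(p[k]) for k in("mtx","R","t")]
        d=R.T@np.linalg.inv(K)@np.array([xy[0],xy[1],1.]); d/=np.linalg.norm(d); c=-R.T@t
        P=np.eye(3)-np.outer(d,d); A.append(P);b.append(P@c)
    return np.linalg.lstsq(np.vstack(A),np.hstack(b),rcond=None)[0]
def proj(p,X):
    q=np.array(p["mtx"])@(np.array(p["R"])@np.array(X)+np.array(p["t"])); return q[:2]/q[2]
E
python3 - <<'E'
from h import *
s=r.read_state(); print(s["time"],s["ee_pos"],s["eef_rot"],s["width"])
Z=dict(cabinet=0,stay=.212,knob=.234,near_pin=.212,keeper=.212,tape_roll=.2,caliper=0,build_plate=0)
P={n:eyes.camera(n) for n in("scene","top")}
for n,p in P.items(): save(p,n+"0.png")
for k,z in Z.items():
    L={n:eyes.landmark_of(p,k) for n,p in P.items()}
    for n in P:
        for d in L[n][:2]: print(k,n,np.round(d["xy"],1),round(d["p"],2),np.round(onplane(P[n],d["xy"],z),4))
    if all(L.values()): print("  tri",np.round(tri(P.values(),[L[n][0]["xy"] for n in P]),4))
print(r.read_state()["time"])
E
```

```text
0.0 [0.25801991 0.56881726 0.22175159] [ 2.11303414e-01  9.77420253e-01 -7.10619859e-04 -1.05713302e-04] 0.08715827147303964
cabinet scene [257.5 288.9] 0.86 [ 0.5879 -0.1025  0.    ]
cabinet scene [257.7 172.1] 0.67 [ 0.0364 -0.3686  0.    ]
stay scene [259.4 167.8] 0.56 [ 0.4119 -0.1636  0.212 ]
stay scene [287.7 187.9] 0.33 [ 0.4848 -0.0611  0.212 ]
stay top [427.8 342.2] 0.59 [ 0.4248 -0.1576  0.212 ]
  tri [ 0.425  -0.1565  0.2188]
knob scene [319.6 206.8] 0.57 [0.5766 0.0447 0.234 ]
knob top [314.6 258.6] 0.75 [0.5667 0.0369 0.234 ]
  tri [0.5668 0.039  0.2277]
near_pin top [371.8 300.7] 0.43 [ 0.4957 -0.0625  0.212 ]
keeper scene [263.  191.2] 0.47 [ 0.5156 -0.1053  0.212 ]
keeper top [394.8 287.7] 0.88 [ 0.5184 -0.1029  0.212 ]
  tri [ 0.5184 -0.1032  0.2137]
tape_roll scene [187.  222.7] 0.98 [ 0.6628 -0.2014  0.2   ]
tape_roll top [454.3 213.8] 0.88 [ 0.6529 -0.2146  0.2   ]
  tri [ 0.6528 -0.2133  0.1925]
caliper top [497.8 262.7] 0.82 [ 0.5893 -0.3517  0.    ]
build_plate scene [358.5 325.2] 0.59 [0.6252 0.1444 0.    ]
build_plate top [275.6 249.9] 0.92 [0.6171 0.1268 0.    ]
  tri [ 0.6168  0.1349 -0.0108]
0.9
```

View pics/top0.png

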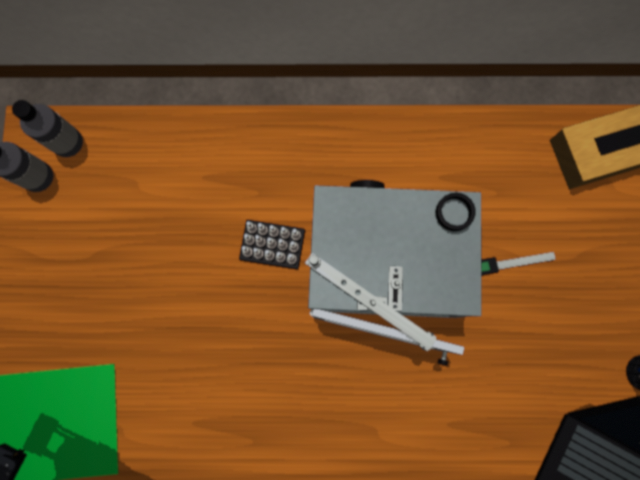

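View pics/scene0.png

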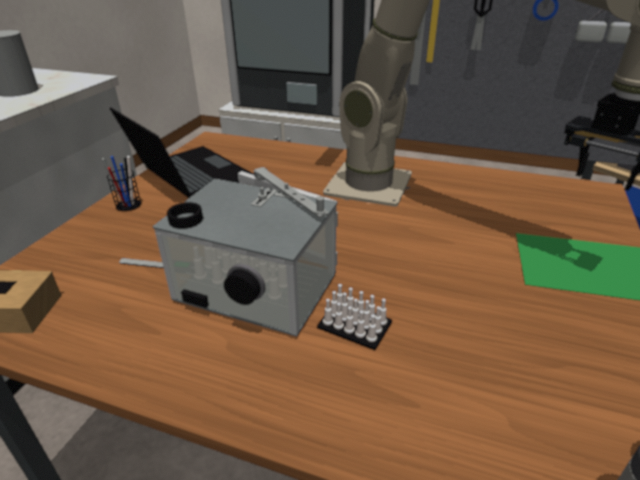

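The top view shows the stay running from the casement pivot (about 428,342) to the knob (about 315,260). The keeper plate is at (395,288), with its slot along the image rows. The scene view agrees. Next I measure the roof's yaw and zoom in on the keeper.

Run:
```python
from h import *
p=eyes.camera("top"); im=p["image"]
reg=eyes.regions_of(p,"cabinet")[0]["region"].astype(np.uint8)
c=max(cv2.findContours(reg,cv2.RETR_EXTERNAL,cv2.CHAIN_APPROX_NONE)[0],key=cv2.contourArea)[:,0]
# back, left, right edge fits of the roof
def edge(sel,ax):
    q=c[sel]; 
    v=cv2.fitLine(q.astype(np.float32),cv2.DIST_HUBER,0,.01,.01).ravel(); a=v[2:]-60*v[:2]; b=v[2:]+60*v[:2]
    A,B=onplane(p,a,.2),onplane(p,b,.2); return A,B
x,y=c[:,0],c[:,1]
for n,s in dict(back=(y<200)&(x>325)&(x<470)&~((x>340)&(x<395)),left=(x<330)&(y>195)&(y<250),right=(x>465)&(y>200)&(y<305)&~((y>252)&(y<280))).items():
    A,B=edge(s,0); d=B-A; print(n,s.sum(),np.round(A,4),np.round(B,4),"dir deg",np.degrees(np.arctan2(d[1],d[0])))
z=cv2.resize(im[230:370,290:480],None,fx=4,fy=4,interpolation=cv2.INTER_CUBIC)
cv2.imwrite("pics/z1.png",z[:,:,::-1])
print("m/px",np.linalg.norm(onplane(p,(395,288),.212)-onplane(p,(396,288),.212)))
```

```text
back 95 [ 0.7028 -0.0133  0.2   ] [ 0.6931 -0.2314  0.2   ] dir deg -92.53224042290478
left 54 [0.5286 0.0473 0.2   ] [0.7496 0.035  0.2   ] dir deg -3.181821983030047
right 107 [ 0.7179 -0.2607  0.2   ] [ 0.4996 -0.2562  0.2   ] dir deg 178.8114340978991
m/px 0.001744550099624043
```

View pics/z1.png

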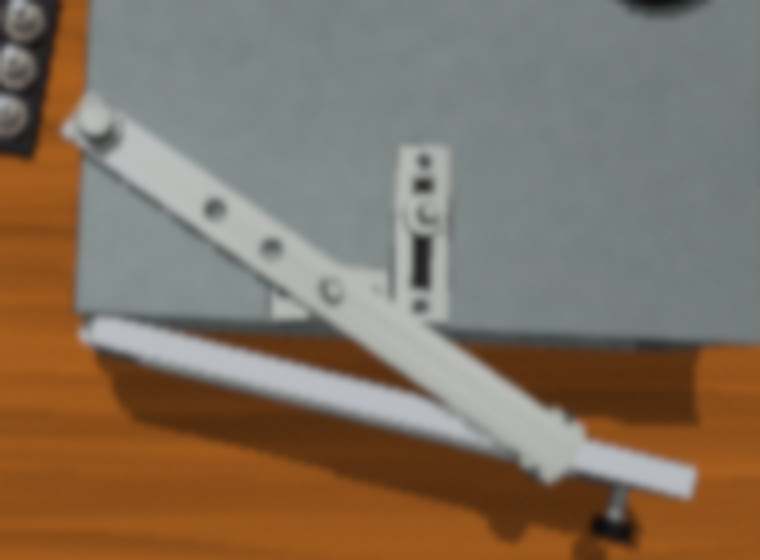

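The crop shows the near-pin peg inside the first hole, at about crop (332,290). The keeper's plate runs from row 145 to 320, and its pin shoulder is at about (425,215). That puts the pin some 7 mm beyond the plate's middle, on the +x side. Cabinet yaw is about -2.3°. Now I move off.

Request:
play_rows(motion=[[-0.1,-0.07,-0.2,0,0,0,100],[-0.3,-0.2,-0.4,0,0,0,100],[-0.5,-0.35,-0.55,0,0,0,100],[-0.7,-0.48,-0.6,0,0,0,100],[-0.85,-0.6,-0.6,0,0,0,100]], squeeze=20)

```text
time: 1.62
ee_pos: [0.3648, 0.3881, 0.3439]
eef_rot: [0.212, 0.977, 0.001, 0.001]
ft_force: [0.9, 0.4, -0.4]
width: 0.0873
```

```bash
cat >> h.py <<'E'
def pose():
    s=r.read_state(); return np.array(s["ee_pos"]),Ro.from_quat(s["eef_rot"]),s
def down(yaw_y,tilt=0.,bar=None):
    """tool y at world angle yaw_y (deg), pointing down; tilt (rad): the bar's free end lifted, tool moving rigidly with it (bar dir = yaw_y+90)"""
    a=np.radians(yaw_y); y=np.array([np.cos(a),np.sin(a),0]); z=np.array([0,0,-1.]); x=np.cross(y,z)
    R=Ro.from_matrix(np.c_[x,y,z])
    # bar direction b = yaw_y+90deg ; bar y-axis = Z x b ; lifting = rotation by -tilt about it
    b=np.array([-np.sin(a),np.cos(a),0]); by=np.cross([0,0,1.],b)
    return Ro.from_rotvec(-tilt*by)*R
def rel(pt,Rt,p0=None,R0=None):
    p,R,s=pose()
    if p0 is not None: p,R=p0,R0
    return np.r_[R.inv().apply(np.array(pt)-p)/.2,(R.inv()*Rt).as_rotvec()/(np.pi/2)]
def show(pt,Rt): print("rel",np.round(rel(pt,Rt),3))
E
python3 - <<'E'
from h import *
p,R,s=pose(); print(s["time"],p,s["joint_positions"],s["ft_force"])
Rt=down(-36.3); print(np.degrees(Ro.magnitude(R.inv()*Rt)))
show([0.567,0.037,0.34],Rt); show([0.5,-0.08,0.40],down(-36.3))
E
```

```text
1.625 [0.36484769 0.38811994 0.34391659] [-0.94947531  0.08710651  0.05119435  1.50300256 -0.00430477  1.54911756
  0.24510303] [ 0.92250095  0.37688302 -0.36641486]
101.81752630570064
rel [-1.647e+00 -1.179e+00  1.800e-02  2.000e-03 -1.000e-03  1.131e+00]
rel [-1.585e+00 -1.849e+00 -2.840e-01  2.000e-03 -1.000e-03  1.131e+00]
```

Request:
play_rows(motion=[[-0.15,-0.1,0,0,0,0.11,100],[-0.35,-0.25,0,0,0,0.22,100],[-0.55,-0.4,0,0,0,0.33,100],[-0.75,-0.53,0,0,0,0.44,100],[-0.9,-0.65,0,0,0,0.55,100]])

```text
time: 2.25
ee_pos: [0.4745, 0.195, 0.3427]
eef_rot: [0.604, 0.797, 0.0, 0.0]
ft_force: [1.1, 0.2, -1.0]
width: 0.0876
```

Run:
```python
from h import *
p,R,s=pose(); print(s["time"],p,s["joint_positions"][6])
show([0.545,0.007,0.34],down(-36.3))
```

```text
2.25 [0.47451581 0.19501147 0.34274654] -0.19505353436502593
rel [-1.     0.085  0.014  0.    -0.     0.578]
```

Request:
play_rows(motion=[[-0.15,0.01,0,0,0,0.115,100],[-0.38,0.03,0,0,0,0.23,100],[-0.6,0.05,0,0,0,0.35,100],[-0.75,0.07,0,0,0,0.465,100],[-0.85,0.07,0,0,0,0.58,100]])

```text
time: 2.88
ee_pos: [0.5346, 0.0358, 0.3427]
eef_rot: [0.893, 0.45, 0.0, 0.0]
ft_force: [0.2, -0.1, 0.4]
width: 0.0871
```

Run:
```python
from h import *
W=eyes.camera("wrist"); T=eyes.camera("top"); S=eyes.camera("scene"); save(W,"w1.png")
p,R,s=pose(); print(s["time"],p,s["joint_positions"],s["joint_vel"].round(3) if hasattr(s["joint_vel"],"round") else 0)
Rc=np.array(W["R"]); print("cam",-Rc.T@W["t"])
for k,z in dict(stay=.212,knob=.234,near_pin=.212,keeper=.212).items():
    L=[(n,c,eyes.landmark_of(c,k)) for n,c in(("w",W),("t",T),("s",S))]
    for n,c,l in L:
        if l: print(k,n,np.round(l[0]["xy"],1),round(l[0]["p"],2),np.round(onplane(c,l[0]["xy"],z),4))
```

```text
3.025 [0.53428115 0.03695916 0.34262941] [-0.57328153  0.08789904  0.45616428  1.51526521 -0.03876907  1.5472098
 -0.74650958] [-0.022 -0.002 -0.035  0.005 -0.009  0.001  0.042]
cam [0.57581884 0.09171686 0.50535366]
stay t [426.3 340.9] 0.93 [ 0.427  -0.1551  0.212 ]
knob w [350.2 210. ] 0.66 [0.5632 0.0372 0.234 ]
knob s [321.  208.2] 0.89 [0.5808 0.0491 0.234 ]
near_pin w [348.9 351.8] 0.63 [ 0.4898 -0.0672  0.212 ]
near_pin t [368.5 304.8] 0.41 [ 0.4886 -0.0566  0.212 ]
near_pin s [284.1 193.3] 0.45 [ 0.51   -0.0587  0.212 ]
keeper w [400.8 367.4] 0.65 [ 0.5171 -0.1065  0.212 ]
keeper t [396.7 288. ] 0.8 [ 0.5178 -0.1062  0.212 ]
keeper s [257.1 169.7] 0.68 [ 0.4229 -0.1641  0.212 ]
```

View pics/w1.png

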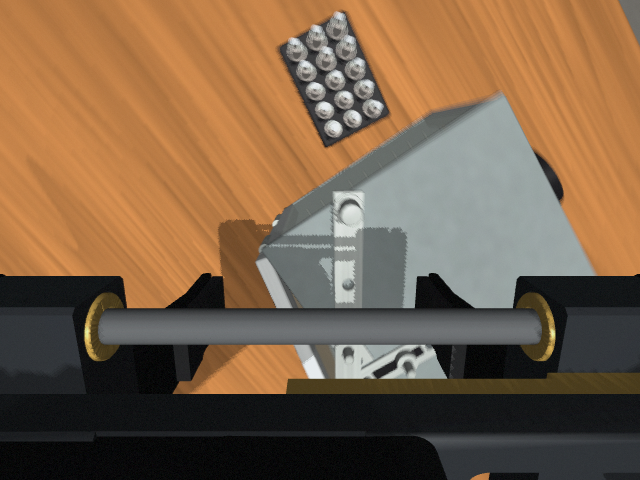

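The wrist view shows the knob at about (350,212) and the last hole at (348,285). The second hole is at (348,353), and the keeper slot with its pin is at about (406,361), partly behind the linkage. I zoom in there.

Run:
```python
import cv2
im=cv2.imread("pics/w1.png")
z=cv2.resize(im[190:385,320:450],None,fx=4,fy=3,interpolation=cv2.INTER_CUBIC)
a=cv2.resize(im[190:300,325:375],None,fx=5,fy=5,interpolation=cv2.INTER_CUBIC)
b=cv2.resize(im[340:382,330:442],None,fx=4,fy=4,interpolation=cv2.INTER_CUBIC)
import numpy as np
o=np.zeros((550,720,3),np.uint8); o[:550,:250]=a; o[:168,260:708]=b
cv2.imwrite("pics/z2.png",o)
```

```text
(no output)
```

View pics/z2.png

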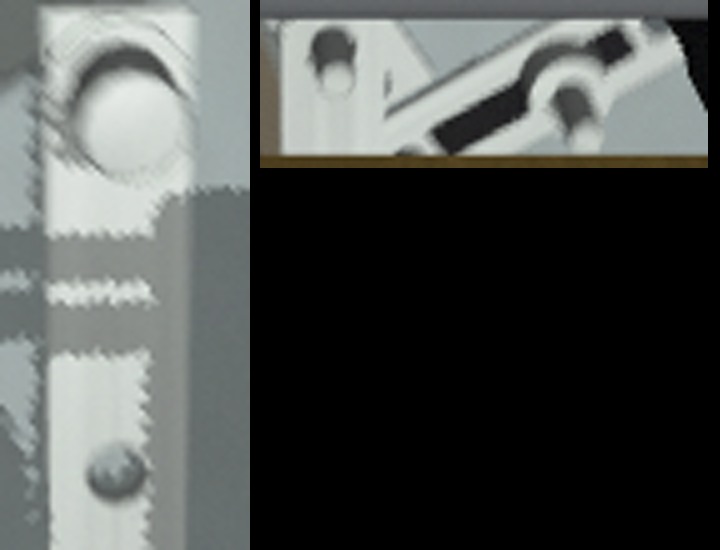

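Run:
```python
from h import *
W=eyes.camera("wrist"); T=eyes.camera("top")
w=lambda xy,z: np.round(onplane(W,xy,z),4)
K=w((350.6,213.6),.248); print("knob",K)
h=w((348.4,284),.217); print("hole",h,"dist knob",np.linalg.norm((h-K)[:2]))
N1=w((348,352.5),.217);N2=w((349.5,360),.228); print("near",N1,N2)
P1=w((407,363.75),.212);P2=w((411.75,372.5),.228); print("pin",P1,P2)
print("top pin shoulder",onplane(T,(396.2,283.7),.212))
# top crop: pivot, knob, near pin
print("top near",onplane(T,(290+332/4,230+290/4),.222),"knob",onplane(T,(290+97/4,230+118/4),.248))
d=(K-N1)[:2]; print("bar dir",np.degrees(np.arctan2(d[1],d[0])),"len",np.linalg.norm(d))
yaw=np.radians(-2.3); 
kp=N1[:2]+Ro.from_euler('z',yaw).as_matrix()[:2,:2]@[.028,-.04]; print("keeper from near",kp)
show([K[0],K[1],.262],down(-36.3))
```

```text
knob [0.5622 0.0399 0.248 ]
hole [ 0.5263 -0.0127  0.217 ] dist knob 0.06368335732355826
near [ 0.4907 -0.0631  0.217 ] [ 0.4909 -0.0634  0.228 ]
pin [ 0.5242 -0.1049  0.212 ] [ 0.5257 -0.1032  0.228 ]
top pin shoulder [ 0.52535315 -0.10552683  0.212     ]
top near [ 0.49205053 -0.06366118  0.222     ] knob [0.56323645 0.0371922  0.248     ]
bar dir 55.23259457829643 len 0.12538440891913158
keeper from near [ 0.51707217 -0.10419147]
rel [ 0.092  0.106  0.403 -0.    -0.     0.002]
```

The checks agree. Knob to last hole measures 64 mm (63 expected), and knob to near pin 125 mm (123 expected). The keeper pin is at about (0.525,-0.1045), roughly 8 mm from the slot's middle. Next I go down onto the knob.

Request:
play_rows(motion=[[0.09,0.105,0.1,0,0,-0.015,60],[0.09,0.105,0.3,0,0,-0.015,50],[0.09,0.105,0.45,0,0,-0.015,50],[0.09,0.105,0.55,0,0,-0.015,50],[0.09,0.105,0.595,0,0,-0.015,50]], squeeze=6)

```text
time: 4.35
ee_pos: [0.5614, 0.0397, 0.2225]
eef_rot: [0.886, 0.464, -0.001, -0.0]
ft_force: [0.4, 0.4, -0.0]
width: 0.0473
```

Request:
play_rows(motion=[[0,0,0,0,0,0,40],[0,0,0,0,0,0,30],[0,0,0,0,0,0,22],[0,0,0,0,0,0,15],[0,0,0,0,0,0,8]], squeeze=6)

```text
time: 4.97
ee_pos: [0.5622, 0.0397, 0.224]
eef_rot: [0.886, 0.464, 0.001, 0.0]
ft_force: [0.8, -0.8, 2.0]
width: 0.0154
```

Run:
```python
from h import *
p,R,s=pose(); print(s["time"],p,R.as_matrix().round(3).tolist(),s["width"],s["ft_force"],s["torque"])
```

```text
4.975 [0.56222998 0.03967494 0.22395067] [[0.57, 0.822, 0.001], [0.822, -0.57, 0.0], [0.001, 0.001, -1.0]] 0.015447396754803507 [ 0.83558132 -0.75427696  2.00154166] [-0.24010296 -0.22554363  0.01098258]
```

```bash
cat >> h.py <<'E'
import json,os
from scipy.optimize import fsolve
C=dict(N=[.491,-.0635],yaw=-2.3,K=.238,h=.012,dphi=0.)   # near pin, cabinet yaw, TCP in the bar frame
if os.path.exists("c.json"): C.update(json.load(open("c.json")))
def c2w(v):
    return np.array(C["N"])+Ro.from_euler('z',C["yaw"],True).as_matrix()[:2,:2]@(np.array(v)-[-.098,.04])
def pivot(th): return c2w([-.118-.2*np.sin(th),.14-.2*np.cos(th)])
def barpt(th,phi,t,x,h):
    q=pivot(th); l=x*np.cos(t)-h*np.sin(t)
    return np.r_[q+l*np.array([np.cos(phi),np.sin(phi)]),.212+x*np.sin(t)+h*np.cos(t)]
def tcp(th,phi,t): return barpt(th,phi,t,C["K"],C["h"]),down(np.degrees(phi)-90,t)
def over(pin,t,x=.175):
    """door angle and bar yaw with the hole at x over the pin (xy), at tilt t"""
    th,ph=fsolve(lambda u: barpt(u[0],u[1],t,x,0)[:2]-pin,[.7,.05]); return th,ph
def est():
    """door angle, bar yaw, tilt from the held pose"""
    p,R,s=pose(); m=R.as_matrix(); t=np.arcsin(m[2,0])
    th,ph=fsolve(lambda u: barpt(u[0],u[1],t,C["K"],C["h"])[:2]-p[:2],[.22 if p[1]>0 else .6,.9 if p[1]>0 else .1])
    return th,ph,t,np.arctan2(m[1,0],m[0,0])
def plan(wps):
    for w in wps: print(np.round(rel(*tcp(*w)),3).tolist(),np.round(tcp(*w)[0],4))
E
python3 - <<'E'
from h import *
print("est",est(),"hinge",c2w([-.118,.14]),"keeper",c2w([-.07,0]))
th,ph,t,m=est()
print("near pin in bar",barpt(th,ph,0,.115,0))
pin=np.array([.525,-.1045])
for tt in(.22,.12,0): print("over",tt,over(pin,tt),tcp(*over(pin,tt),tt)[0])
plan([(th,ph,x) for x in(.03,.08,.14,.19,.23)])
E
```

```text
est (np.float64(0.1934735796839905), np.float64(0.9752649473922405), np.float64(0.000842245350756683), np.float64(0.9643367554280318)) hinge [0.47502929 0.03722208] keeper [ 0.51737217 -0.10459147]
near pin in bar [ 0.49323901 -0.06214224  0.212     ]
over 0.22 (np.float64(0.602205893336364), np.float64(0.10804422478129354)) [ 0.58351955 -0.09815258  0.27564942]
over 0.12 (np.float64(0.6224760548607619), np.float64(0.09195979625989782)) [ 0.58585219 -0.09888822  0.25240521]
over 0 (np.float64(0.6311203559169075), np.float64(0.0851616483704185)) [ 0.58777168 -0.0991413   0.224     ]
[-0.002, 0.0, -0.036, 0.001, 0.019, -0.007] [0.562  0.0393 0.2311]
[-0.008, 0.0, -0.095, 0.001, 0.05, -0.007] [0.5613 0.0383 0.243 ]
[-0.02, 0.0, -0.166, 0.001, 0.089, -0.007] [0.56   0.0364 0.2571]
[-0.033, 0.001, -0.224, 0.001, 0.12, -0.007] [0.5586 0.0343 0.2687]
[-0.045, 0.001, -0.27, 0.001, 0.146, -0.007] [0.5572 0.0322 0.2779]
```

Request:
play_rows(motion=[[0,0,0,0,0,0,8],[0,0,0,0,0,0,8]], squeeze=30)

```text
time: 5.22
ee_pos: [0.5622, 0.0397, 0.2239]
eef_rot: [0.886, 0.464, 0.0, 0.0]
ft_force: [2.0, 0.3, 2.4]
width: 0.0152
```

Request:
play_rows(motion=[[-0.006,0,-0.035,0,0.019,0,8],[-0.012,0,-0.08,0,0.042,0,8],[-0.02,0,-0.13,0,0.069,0,8],[-0.029,0,-0.18,0,0.096,0,8],[-0.04,0,-0.225,0,0.121,0,8]])

```text
time: 5.85
ee_pos: [0.5574, 0.0345, 0.2696]
eef_rot: [0.882, 0.462, 0.086, -0.045]
ft_force: [4.3, 4.5, 0.4]
width: 0.015
```

Request:
play_rows(motion=[[-0.01,0,-0.02,0,0.012,0,8],[-0.018,0,-0.04,0,0.025,0,8],[-0.018,0,-0.04,0,0.025,0,8]])

```text
time: 6.22
ee_pos: [0.5548, 0.0306, 0.2772]
eef_rot: [0.88, 0.461, 0.104, -0.054]
ft_force: [5.0, 6.9, 1.7]
width: 0.0148
```

```bash
echo '{"N":[0.492,-0.063]}' > c.json
python3 - <<'E'
from h import *
W=eyes.camera("wrist"); S=eyes.camera("scene"); save(S,"s2.png"); save(W,"w2.png")
p,R,s=pose(); print(p,s["ft_force"],s["width"],s["joint_positions"]); e=est(); print(e)
cv2.imwrite("pics/s2z.png",cv2.resize(cv2.imread("pics/s2.png")[130:330,130:410],None,fx=2.8,fy=2.8))
th1,ph1=over(np.array([.525,-.1045]),.22); print(th1,ph1)
th1=.66
# interpolate so that both go smoothly
n=20
ths=np.linspace(e[0],th1,n+1); phs=np.linspace(e[1],ph1,n+1)
for i in range(n+1): print(i,np.round(tcp(ths[i],phs[i],.23)[0],4),round(ths[i],3),round(phs[i],3))
plan([(ths[i],phs[i],.23) for i in range(1,6)])
E
```

```text
[0.55480568 0.03099394 0.27695619] [4.25673669 8.36549952 1.12460695] 0.014998435750711994 [-0.4837894   0.04049213  0.48376682  1.71466765 -0.22124003  1.26273447
 -0.55290827]
(np.float64(0.23784933592279273), np.float64(0.9466523653564934), np.float64(0.2342499743400091), np.float64(0.9657760043879235))
0.6093570453067438 0.10003220977292353
0 [0.555  0.0312 0.2779] 0.238 0.947
1 [0.5587 0.0266 0.2779] 0.259 0.904
2 [0.5621 0.0217 0.2779] 0.28 0.862
3 [0.5654 0.0166 0.2779] 0.301 0.82
4 [0.5683 0.0113 0.2779] 0.322 0.777
5 [0.5711 0.0058 0.2779] 0.343 0.735
6 [5.735e-01 1.000e-04 2.779e-01] 0.364 0.693
7 [ 0.5757 -0.0058  0.2779] 0.386 0.65
8 [ 0.5776 -0.0118  0.2779] 0.407 0.608
9 [ 0.5791 -0.018   0.2779] 0.428 0.566
10 [ 0.5804 -0.0244  0.2779] 0.449 0.523
11 [ 0.5814 -0.0309  0.2779] 0.47 0.481
12 [ 0.582  -0.0374  0.2779] 0.491 0.439
13 [ 0.5823 -0.0441  0.2779] 0.512 0.396
14 [ 0.5823 -0.0509  0.2779] 0.533 0.354
15 [ 0.582  -0.0577  0.2779] 0.554 0.312
16 [ 0.5813 -0.0646  0.2779] 0.576 0.269
17 [ 0.5802 -0.0715  0.2779] 0.597 0.227
18 [ 0.5788 -0.0785  0.2779] 0.618 0.185
19 [ 0.5771 -0.0854  0.2779] 0.639 0.142
20 [ 0.575  -0.0924  0.2779] 0.66 0.1
[-0.006, 0.028, -0.006, -0.009, -0.003, 0.038] [0.5587 0.0266 0.2779]
[-0.016, 0.057, -0.009, -0.015, -0.003, 0.064] [0.5621 0.0217 0.2779]
[-0.027, 0.084, -0.012, -0.021, -0.003, 0.091] [0.5654 0.0166 0.2779]
[-0.04, 0.112, -0.015, -0.028, -0.003, 0.117] [0.5683 0.0113 0.2779]
[-0.055, 0.138, -0.018, -0.034, -0.003, 0.143] [0.5711 0.0058 0.2779]
```

View pics/s2z.png

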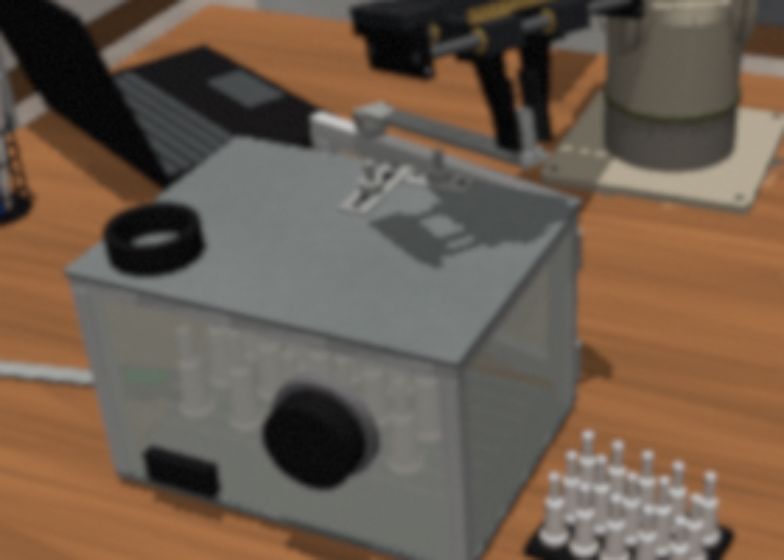

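The scene view shows the stay lifted clear, with the near pin's peg free beneath it at about crop (437,163). Next I swing it and draw the casement open.

Request:
play_rows(motion=[[-0.006,0.028,-0.006,-0.006,0,0.027,8],[-0.016,0.057,-0.009,-0.012,0,0.055,8],[-0.027,0.084,-0.012,-0.018,0,0.083,8],[-0.04,0.112,-0.015,-0.025,0,0.11,8],[-0.055,0.138,-0.018,-0.032,0,0.137,8]])

```text
time: 6.95
ee_pos: [0.5711, 0.0052, 0.2777]
eef_rot: [0.925, 0.361, 0.108, -0.042]
ft_force: [4.3, 3.7, 1.0]
width: 0.0149
```

Run:
```python
from h import *
p,R,s=pose(); print(s["time"],p,s["ft_force"],s["width"]); e=est(); print(e)
ths=np.linspace(.238,.66,21); phs=np.linspace(.947,.1,21)
plan([(ths[i],phs[i],.23) for i in range(6,11)])
```

```text
6.95 [0.5710799  0.00515637 0.27766951] [4.33543893 3.73662951 0.97139041] 0.014914830381570498
(np.float64(0.34583018784273756), np.float64(0.7309059783027249), np.float64(0.23327020884244415), np.float64(0.7430209430094802))
[-0.008, 0.026, -0.003, -0.008, -0.002, 0.031] [5.735e-01 2.000e-04 2.779e-01]
[-0.019, 0.055, -0.006, -0.014, -0.002, 0.057] [ 0.5756 -0.0057  0.2779]
[-0.032, 0.084, -0.009, -0.02, -0.002, 0.084] [ 0.5775 -0.0118  0.2779]
[-0.047, 0.112, -0.013, -0.026, -0.002, 0.11] [ 0.5791 -0.018   0.2779]
[-0.063, 0.14, -0.017, -0.032, -0.002, 0.136] [ 0.5804 -0.0243  0.2779]
```

Request:
play_rows(motion=[[-0.008,0.026,-0.003,-0.008,0,0.029,8],[-0.019,0.055,-0.006,-0.014,0,0.056,8],[-0.032,0.084,-0.009,-0.02,0,0.083,8],[-0.047,0.112,-0.013,-0.026,0,0.109,8],[-0.063,0.14,-0.017,-0.032,0,0.135,8]])

```text
time: 7.58
ee_pos: [0.5803, -0.0249, 0.2779]
eef_rot: [0.959, 0.258, 0.112, -0.03]
ft_force: [4.7, 3.1, 0.9]
width: 0.0154
```

Run:
```python
from h import *
p,R,s=pose(); print(s["time"],p,s["ft_force"],s["width"],s["joint_positions"]); e=est(); print(e)
ths=np.linspace(.238,.66,21); phs=np.linspace(.947,.1,21)
plan([(ths[i],phs[i],.23) for i in range(11,16)])
```

```text
7.575 [ 0.58027263 -0.02494853  0.27790956] [4.69483044 3.09321598 0.9359139 ] 0.015434145155610028 [-0.46400159  0.05150064  0.52763595  1.70368553 -0.16472274  1.202776
 -0.94084116]
(np.float64(0.45118073931002134), np.float64(0.5198458639972253), np.float64(0.23249587978569275), np.float64(0.524748899571168))
[-0.01, 0.028, -0.002, -0.006, -0.002, 0.027] [ 0.5813 -0.0308  0.2779]
[-0.023, 0.058, -0.006, -0.013, -0.002, 0.053] [ 0.582  -0.0374  0.2779]
[-0.038, 0.088, -0.009, -0.019, -0.002, 0.08] [ 0.5823 -0.0441  0.2779]
[-0.055, 0.117, -0.013, -0.025, -0.002, 0.106] [ 0.5823 -0.0509  0.2779]
[-0.073, 0.146, -0.017, -0.031, -0.002, 0.132] [ 0.5819 -0.0577  0.2779]
```

Request:
play_rows(motion=[[-0.01,0.028,-0.002,-0.006,0,0.027,8],[-0.023,0.058,-0.006,-0.013,0,0.053,8],[-0.038,0.088,-0.009,-0.019,0,0.08,8],[-0.055,0.117,-0.013,-0.025,0,0.106,8],[-0.073,0.146,-0.017,-0.031,0,0.132,8]])

```text
time: 8.2
ee_pos: [0.5816, -0.0587, 0.2775]
eef_rot: [0.981, 0.154, 0.114, -0.018]
ft_force: [4.8, 1.6, 0.4]
width: 0.0154
```

Run:
```python
from h import *
p,R,s=pose(); print(s["time"],p,s["ft_force"],s["width"]); e=est(); print(e)
ths=np.linspace(.238,.66,21); phs=np.linspace(.947,.1,21)
plan([(ths[i],phs[i],.23) for i in range(16,21)])
```

```text
8.2 [ 0.58164973 -0.05865843  0.27750834] [4.77103886 1.55604012 0.44327584] 0.015352555825325697
(np.float64(0.5586819373175784), np.float64(0.30531698657273726), np.float64(0.23081518458893188), np.float64(0.3104427629272796))
[-0.01, 0.028, -0.005, -0.006, -0.001, 0.025] [ 0.5813 -0.0646  0.2779]
[-0.025, 0.059, -0.008, -0.012, -0.001, 0.052] [ 0.5802 -0.0715  0.2779]
[-0.042, 0.09, -0.012, -0.018, -0.001, 0.078] [ 0.5788 -0.0785  0.2779]
[-0.06, 0.12, -0.016, -0.024, -0.001, 0.104] [ 0.5771 -0.0854  0.2779]
[-0.08, 0.15, -0.021, -0.03, -0.001, 0.13] [ 0.575  -0.0924  0.2779]
```

Request:
play_rows(motion=[[-0.01,0.028,-0.005,-0.006,0,0.026,8],[-0.025,0.059,-0.008,-0.012,0,0.052,8],[-0.042,0.09,-0.012,-0.018,0,0.078,8],[-0.06,0.12,-0.016,-0.024,0,0.104,8],[-0.08,0.15,-0.021,-0.03,0,0.13,8]])

```text
time: 8.82
ee_pos: [0.5749, -0.0927, 0.2777]
eef_rot: [0.992, 0.05, 0.115, -0.006]
ft_force: [3.9, 0.3, 0.5]
width: 0.0152
```

Run:
```python
from h import *
W=eyes.camera("wrist"); T=eyes.camera("top"); save(W,"w3.png"); save(T,"t3.png")
p,R,s=pose(); print(s["time"],p,s["ft_force"],s["width"],s["joint_positions"]); e=est(); print(e)
a=W["image"][180:480,200:500]; b=cv2.resize(T["image"][230:370,330:480],None,fx=3,fy=3,interpolation=cv2.INTER_CUBIC)
a=cv2.resize(a,(420,420))[:, :340]
o=np.zeros((420,800,3),np.uint8); o[:420,:340]=a; o[:420,345:795]=b; cv2.imwrite("pics/z3.png",o[:,:,::-1])
for n,c in(("w",W),("t",T)):
  for k in("keeper","near_pin","stay","knob"):
    l=eyes.landmark_of(c,k)
    if l: print(n,k,np.round(l[0]["xy"],1),round(l[0]["p"],2),np.round(onplane(c,l[0]["xy"],.212),4))
```

```text
8.925 [ 0.57470336 -0.09312369  0.27772739] [ 3.93042356  0.32764577 -0.40960582] 0.015289265912129545 [-0.44274162  0.02555041  0.5705848   1.72700554 -0.07029698  1.16945995
 -1.32405385]
(np.float64(0.6627568805923532), np.float64(0.09511655097986389), np.float64(0.23001798169864668), np.float64(0.10043781848560585))
w keeper [130.4 186.4] 0.42 [0.619  0.0292 0.212 ]
w knob [321.5 303. ] 0.79 [ 0.5582 -0.0964  0.212 ]
t near_pin [370.  302.6] 0.64 [ 0.4924 -0.0593  0.212 ]
t knob [498.3 263.5] 0.52 [ 0.561  -0.2854  0.212 ]
```

View pics/z3.png

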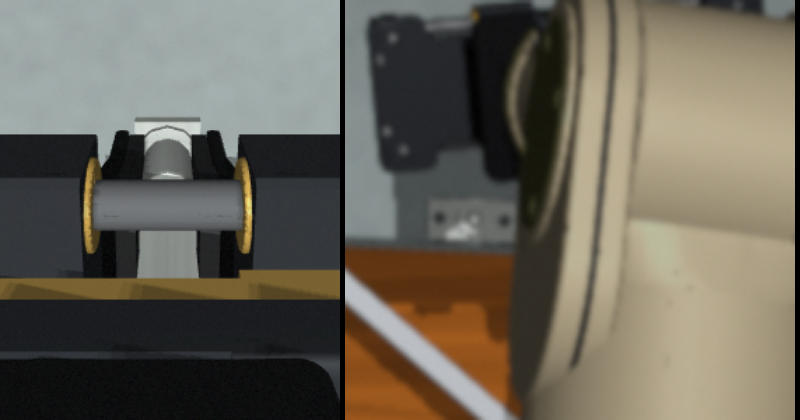

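The wrist camera shows the knob held between the fingers at crop (168,155). The forearm now hides the keeper from the top camera. I work out an approach above the estimated pin position.

```bash
echo '{"N":[0.491,-0.0625],"K":0.2385}' > c.json
cat >> h.py <<'E'
def st(pin=None):
    p,R,s=pose(); e=est(); t=np.arcsin((p[2]-.212-C["h"])/C["K"]) # tilt from height
    th,ph=e[0],e[1]; H=barpt(th,ph,t,.175,0); 
    print("t",s["time"],"tcp",np.round(p,4),"F",np.round(s["ft_force"],1),"w",round(s["width"],4),"door %.3f yaw %.3f tilt %.3f/%.3f toolyaw %.3f"%(th,ph,e[2],t,e[3]),"hole3",np.round(H,4),"under@175 above shoulder mm",round((H[2]-.212)*1e3,1))
def goto(pin,ts):
    plan([(*over(np.array(pin),t),t) for t in ts])
E
python3 - <<'E'
from h import *
st(); goto([.525,-.104],[.23,.20,.17,.14,.12]); goto([.525,-.104],[.1,.08,0])
E
```

```text
t 9.325 tcp [ 0.575  -0.0919  0.2776] F [ 4.7  0.5 -0.3] w 0.0151 door 0.657 yaw 0.101 tilt 0.230/0.227 toolyaw 0.103 hole3 [ 0.5163 -0.0979  0.2513] under@175 above shoulder mm 39.3
[0.04, 0.033, 0.007, 0.001, 0.0, -0.002] [ 0.5838 -0.0977  0.2781]
[0.036, 0.035, 0.041, -0.0, -0.019, 0.002] [ 0.5845 -0.098   0.2711]
[0.031, 0.036, 0.076, -0.001, -0.038, 0.005] [ 0.5853 -0.0982  0.2642]
[0.026, 0.038, 0.111, -0.001, -0.057, 0.008] [ 0.5859 -0.0984  0.2572]
[0.023, 0.039, 0.134, -0.001, -0.07, 0.009] [ 0.5864 -0.0985  0.2525]
[0.019, 0.039, 0.158, -0.001, -0.083, 0.01] [ 0.5868 -0.0986  0.2478]
[0.016, 0.04, 0.181, -0.002, -0.095, 0.011] [ 0.5871 -0.0987  0.243 ]
[-0.0, 0.041, 0.275, -0.001, -0.146, 0.013] [ 0.5883 -0.0988  0.224 ]
```

Request:
play_rows(motion=[[0.02,0.017,0.005,0,0,0,8],[0.04,0.033,0.01,0,0,0,8],[0.036,0.035,0.045,0,-0.02,0.002,8],[0.031,0.036,0.08,0,-0.04,0.005,8],[0.024,0.038,0.125,0,-0.065,0.009,8]])

```text
time: 9.95
ee_pos: [0.5861, -0.0984, 0.2537]
eef_rot: [0.997, 0.044, 0.062, -0.004]
ft_force: [3.9, 1.1, -0.9]
width: 0.0149
```

Run:
```python
from h import *
S=eyes.camera("scene"); save(S,"s4.png")
st(); st(); goto([.525,-.104],[.11,.1,.09,.08])
K=np.array(S["mtx"]); print("pin px",proj(S,[.525,-.104,.228]),proj(S,[.525,-.104,.212]), "knob",proj(S,[*pose()[0][:2],.26]))
cv2.imwrite("pics/s4z.png",cv2.resize(S["image"][145:245,205:345,::-1],None,fx=5.6,fy=5.6,interpolation=cv2.INTER_CUBIC))
```

```text
t 10.0 tcp [ 0.586  -0.0978  0.252 ] F [ 3.8  1.5 -1.6] w 0.0151 door 0.624 yaw 0.091 tilt 0.121/0.118 toolyaw 0.089 hole3 [ 0.5248 -0.1034  0.2326] under@175 above shoulder mm 20.6
t 10.0 tcp [ 0.586  -0.0978  0.252 ] F [ 3.8  1.5 -1.6] w 0.0151 door 0.624 yaw 0.091 tilt 0.121/0.118 toolyaw 0.089 hole3 [ 0.5248 -0.1034  0.2326] under@175 above shoulder mm 20.6
[0.001, 0.004, 0.01, -0.001, -0.007, 0.001] [ 0.5866 -0.0986  0.2501]
[0.001, 0.004, 0.022, -0.001, -0.013, 0.002] [ 0.5868 -0.0986  0.2478]
[0.0, 0.005, 0.033, -0.002, -0.02, 0.002] [ 0.5869 -0.0987  0.2454]
[-0.0, 0.005, 0.045, -0.002, -0.026, 0.003] [ 0.5871 -0.0987  0.243 ]
pin px [261.06539429 186.50484258] [261.65226958 193.26407306] knob [249.203859   185.96695958]
```

View pics/s4z.png

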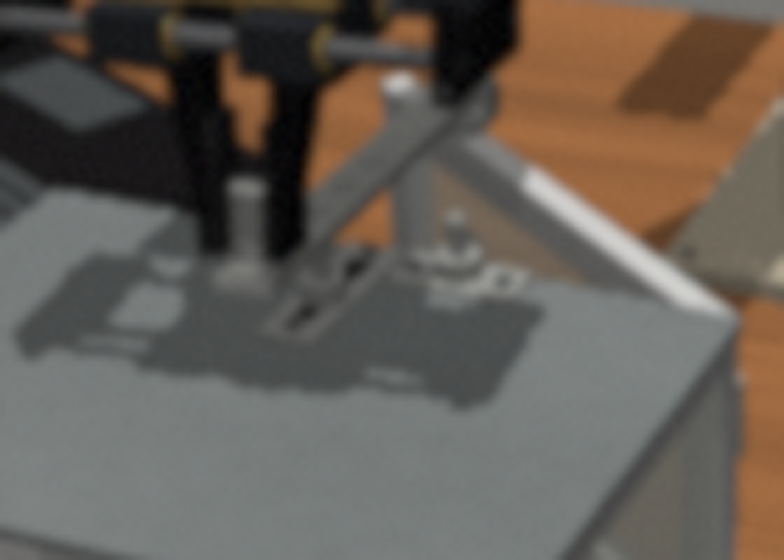

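The scene view shows the pin at about crop (318,270), directly under the bar. I lower gently.

Request:
play_rows(motion=[[0,0.002,0.01,0,-0.006,0,8],[0,0.003,0.018,0,-0.01,0,8],[0,0.003,0.024,0,-0.013,0,8],[0,0.003,0.03,0,-0.017,0,8]])

```text
time: 10.5
ee_pos: [0.5869, -0.0991, 0.2486]
eef_rot: [0.998, 0.044, 0.05, -0.003]
ft_force: [3.8, -0.7, -0.6]
width: 0.015
```

Run:
```python
from h import *
st(); goto([.525,-.104],[.09,.08,.07,.05])
```

```text
t 10.5 tcp [ 0.5869 -0.0991  0.2486] F [ 3.8 -0.7 -0.6] w 0.015 door 0.624 yaw 0.085 tilt 0.101/0.103 toolyaw 0.089 hole3 [ 0.5251 -0.1044  0.23  ] under@175 above shoulder mm 18.0
[-0.001, -0.002, 0.016, -0.002, -0.007, 0.002] [ 0.5869 -0.0987  0.2454]
[-0.002, -0.002, 0.028, -0.002, -0.013, 0.002] [ 0.5871 -0.0987  0.243 ]
[-0.002, -0.002, 0.04, -0.002, -0.02, 0.003] [ 0.5873 -0.0987  0.2407]
[-0.003, -0.001, 0.064, -0.002, -0.033, 0.004] [ 0.5876 -0.0988  0.2359]
```

Request:
play_rows(motion=[[0,0,0.008,0,-0.004,0,8],[-0.001,0,0.015,0,-0.008,0,8],[-0.001,0,0.02,0,-0.01,0,8],[-0.001,0,0.025,0,-0.013,0,8]])

```text
time: 11.0
ee_pos: [0.5872, -0.099, 0.2434]
eef_rot: [0.998, 0.044, 0.04, -0.003]
ft_force: [3.3, 0.5, -0.5]
width: 0.0151
```

Run:
```python
from h import *
st(); goto([.525,-.104],[.09,.08,.07,.05])
```

```text
t 11.0 tcp [ 0.5872 -0.099   0.2434] F [ 3.3  0.5 -0.5] w 0.0151 door 0.627 yaw 0.084 tilt 0.080/0.081 toolyaw 0.089 hole3 [ 0.5251 -0.1043  0.2262] under@175 above shoulder mm 14.2
[-0.0, -0.002, -0.01, -0.002, 0.006, 0.002] [ 0.5869 -0.0987  0.2454]
[-0.001, -0.002, 0.002, -0.002, -0.0, 0.002] [ 0.5871 -0.0987  0.243 ]
[-0.001, -0.001, 0.014, -0.002, -0.007, 0.003] [ 0.5873 -0.0987  0.2407]
[-0.001, -0.001, 0.038, -0.002, -0.019, 0.004] [ 0.5876 -0.0988  0.2359]
```

Request:
play_rows(motion=[[0,0,0.005,0,-0.003,0,8],[0,0,0.01,0,-0.005,0,8],[-0.001,0,0.014,0,-0.007,0,8]])

```text
time: 11.38
ee_pos: [0.5872, -0.099, 0.2406]
eef_rot: [0.998, 0.044, 0.035, -0.003]
ft_force: [4.0, -0.2, -0.8]
width: 0.0152
```

Run:
```python
from h import *
st(); goto([.525,-.104],[.07,.06,.05])
```

```text
t 11.375 tcp [ 0.5872 -0.099   0.2406] F [ 4.  -0.2 -0.8] w 0.0152 door 0.629 yaw 0.083 tilt 0.069/0.070 toolyaw 0.089 hole3 [ 0.5249 -0.1042  0.2242] under@175 above shoulder mm 12.2
[0.0, -0.001, -0.0, -0.002, 0.0, 0.003] [ 0.5873 -0.0987  0.2407]
[0.0, -0.001, 0.011, -0.002, -0.006, 0.003] [ 0.5874 -0.0988  0.2383]
[0.0, -0.001, 0.023, -0.002, -0.012, 0.004] [ 0.5876 -0.0988  0.2359]
```

The underside is 12 mm above the shoulder, below the peg top, with no vertical force. The pin seems to be in the hole, so I keep lowering in small steps.

Request:
play_rows(motion=[[0,0,0.006,0,-0.003,0,8],[0,0,0.012,0,-0.006,0,8],[0,0,0.018,0,-0.009,0,8],[0,0,0.023,0,-0.012,0,8]])

```text
time: 11.88
ee_pos: [0.5876, -0.099, 0.236]
eef_rot: [0.999, 0.044, 0.025, -0.002]
ft_force: [3.9, 0.8, -0.1]
width: 0.0149
```

Run:
```python
from h import *
st(); goto([.525,-.104],[.04,.03,.02,.01,0])
```

```text
t 11.875 tcp [ 0.5876 -0.099   0.236 ] F [ 3.9  0.8 -0.1] w 0.0149 door 0.630 yaw 0.082 tilt 0.050/0.050 toolyaw 0.089 hole3 [ 0.525  -0.1041  0.2208] under@175 above shoulder mm 8.8
[0.0, -0.001, 0.012, -0.002, -0.007, 0.004] [ 0.5878 -0.0988  0.2335]
[0.001, -0.001, 0.024, -0.002, -0.013, 0.004] [ 0.5879 -0.0988  0.2311]
[0.001, -0.001, 0.036, -0.002, -0.019, 0.004] [ 0.588  -0.0988  0.2288]
[0.001, -0.001, 0.048, -0.002, -0.026, 0.004] [ 0.5882 -0.0988  0.2264]
[0.001, -0.001, 0.06, -0.002, -0.032, 0.004] [ 0.5883 -0.0988  0.224 ]
```

Request:
play_rows(motion=[[0,0,0.01,0,-0.005,0,8],[0,0,0.02,0,-0.011,0,8],[0,0,0.03,0,-0.016,0,8],[0.001,0,0.038,0,-0.02,0,8]])

```text
time: 12.38
ee_pos: [0.5881, -0.0989, 0.2282]
eef_rot: [0.999, 0.044, 0.009, -0.001]
ft_force: [3.9, 0.2, -1.1]
width: 0.0148
```

Run:
```python
from h import *
st(); goto([.525,-.104],[.01,0])
```

```text
t 12.375 tcp [ 0.5881 -0.0989  0.2282] F [ 3.9  0.2 -1.1] w 0.0148 door 0.631 yaw 0.082 tilt 0.018/0.018 toolyaw 0.089 hole3 [ 0.525  -0.1041  0.2151] under@175 above shoulder mm 3.1
[0.0, -0.001, 0.009, -0.001, -0.005, 0.004] [ 0.5882 -0.0988  0.2264]
[0.001, -0.001, 0.021, -0.001, -0.012, 0.004] [ 0.5883 -0.0988  0.224 ]
```

Request:
play_rows(motion=[[0,0,0.006,0,-0.003,0,8],[0,0,0.012,0,-0.007,0,8],[0.001,0,0.018,0,-0.01,0,8],[0.001,0,0.018,0,-0.01,0,8]])

```text
time: 12.88
ee_pos: [0.5884, -0.0989, 0.2247]
eef_rot: [0.999, 0.044, 0.002, -0.001]
ft_force: [3.0, 0.8, -1.4]
width: 0.0149
```

Run:
```python
from h import *
st(); st()
```

```text
t 12.875 tcp [ 0.5884 -0.0989  0.2247] F [ 3.   0.8 -1.4] w 0.0149 door 0.631 yaw 0.082 tilt 0.003/0.003 toolyaw 0.089 hole3 [ 0.5251 -0.1041  0.2125] under@175 above shoulder mm 0.5
t 12.875 tcp [ 0.5884 -0.0989  0.2247] F [ 3.   0.8 -1.4] w 0.0149 door 0.631 yaw 0.082 tilt 0.003/0.003 toolyaw 0.089 hole3 [ 0.5251 -0.1041  0.2125] under@175 above shoulder mm 0.5
```

The bar is nearly seated at 0.5 mm. I ease the load onto the pin by letting the knob go a little along +x. If the pin is in the hole, the hand's 4 N should vanish.

Request:
play_rows(motion=[[0.002,0,0.003,0,-0.002,0,8],[0.004,0,0.004,0,-0.002,0,8],[0.006,0,0.004,0,-0.002,0,8],[0.006,0,0.004,0,-0.002,0,8]])

```text
time: 13.38
ee_pos: [0.5896, -0.0988, 0.2241]
eef_rot: [0.999, 0.044, 0.0, -0.001]
ft_force: [4.0, -0.1, -1.1]
width: 0.0152
```

Run:
```python
from h import *
st()
```

```text
t 13.375 tcp [ 0.5896 -0.0988  0.2241] F [ 4.  -0.1 -1.1] w 0.0152 door 0.622 yaw 0.087 tilt 0.001/0.001 toolyaw 0.089 hole3 [ 0.5264 -0.1043  0.2121] under@175 above shoulder mm 0.1
```

Request:
play_rows(motion=[[0.002,0,0,0,0,0,8],[0.004,0,0,0,0,0,8],[0.005,0,0,0,0,0,8],[0.005,0,0,0,0,0,8]])

```text
time: 13.88
ee_pos: [0.5901, -0.0989, 0.224]
eef_rot: [0.999, 0.044, -0.0, -0.001]
ft_force: [-1.7, -0.0, 1.0]
width: 0.0152
```

Run:
```python
from h import *
st()
```

```text
t 13.875 tcp [ 0.5901 -0.0989  0.224 ] F [-1.7 -0.   1. ] w 0.0152 door 0.619 yaw 0.088 tilt -0.001/0.000 toolyaw 0.089 hole3 [ 0.5269 -0.1045  0.212 ] under@175 above shoulder mm 0.0
```

The x force dropped from +4 N to -1.7 N, so the pin now carries the spring load and the bar is down. I release and retreat straight up.

Request:
play_rows(motion=[[-0.001,0,0,0,0,0,12],[-0.001,0,0,0,0,0,20],[-0.001,0,0,0,0,0,30],[-0.001,0,0,0,0,0,40],[-0.001,0,0,0,0,0,40]], squeeze=10)

```text
time: 14.5
ee_pos: [0.5904, -0.0987, 0.2241]
eef_rot: [0.999, 0.044, 0.0, -0.001]
ft_force: [-0.8, 0.2, 0.2]
width: 0.0332
```

Request:
play_rows(motion=[[0,0,-0.03,0,0,0,40],[0,0,-0.12,0,0,0,40],[0,0,-0.3,0,0,0,40],[0,0,-0.5,0,0,0,40],[0,0,-0.6,0,0,0,40]])

```text
time: 15.12
ee_pos: [0.5909, -0.0993, 0.3479]
eef_rot: [0.999, 0.044, 0.002, -0.001]
ft_force: [-0.1, -0.4, -0.5]
width: 0.0347
```

Request:
play_rows(motion=[[0.1,0.1,-0.1,0,0,0,40],[0.25,0.25,-0.15,0,0,0,40],[0.4,0.4,-0.2,0,0,0,40],[0.5,0.5,-0.2,0,0,0,40],[0.5,0.5,-0.2,0,0,0,40]])

```text
time: 15.75
ee_pos: [0.6993, -0.1915, 0.3832]
eef_rot: [0.999, 0.044, -0.001, -0.0]
ft_force: [0.7, -0.1, 0.1]
width: 0.0347
```

Run:
```python
from h import *
T=eyes.camera("top"); S=eyes.camera("scene"); W=eyes.camera("wrist"); p,R,s=pose(); print(s["time"],p,s["ft_force"],s["width"])
for n,c in(("t",T),("s",S),("w",W)):
  save(c,n+"5.png")
  for k,z in dict(keeper=.212,stay=.212,knob=.234,tape_roll=.2,caliper=0,build_plate=0).items():
    l=eyes.landmark_of(c,k)
    if l: print(n,k,np.round(l[0]["xy"],1),round(l[0]["p"],2),np.round(onplane(c,l[0]["xy"],z),4))
a=cv2.resize(S["image"][140:260,200:350],None,fx=2.6,fy=2.6,interpolation=cv2.INTER_CUBIC); b=cv2.resize(T["image"][220:370,330:480],None,fx=2.6,fy=2.6,interpolation=cv2.INTER_CUBIC)
o=np.zeros((390,790,3),np.uint8); o[:a.shape[0],:390]=a; o[:,400:]=b; cv2.imwrite("pics/z5.png",o[:,:,::-1])
```

```text
15.9 [ 0.69856903 -0.18930169  0.38500336] [0.01932798 0.61398505 0.2922437 ] 0.034985842377933354
t keeper [396.6 288.9] 0.44 [ 0.5163 -0.106   0.212 ]
t knob [395.1 242.6] 0.79 [ 0.5946 -0.1023  0.234 ]
t tape_roll [454.2 210. ] 0.53 [ 0.66   -0.2147  0.2   ]
t build_plate [274.7 244.8] 0.97 [0.6283 0.1289 0.    ]
s keeper [265.6 194.5] 0.52 [ 0.5274 -0.0937  0.212 ]
s stay [287.4 163.3] 0.73 [ 0.3681 -0.1109  0.212 ]
s knob [251.7 202.1] 0.88 [ 0.6015 -0.0873  0.234 ]
s tape_roll [182.7 223.6] 0.98 [ 0.6685 -0.2075  0.2   ]
s caliper [164.7 268.3] 0.71 [ 0.591  -0.3485  0.    ]
s build_plate [354.6 327.9] 0.91 [0.6354 0.139  0.    ]
w caliper [421.9 275.4] 0.9 [ 0.5795 -0.3562  0.    ]
```

View pics/z5.png

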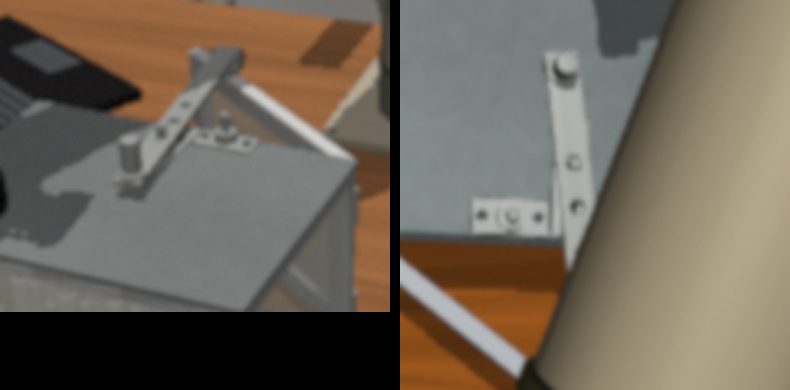

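The keeper's peg shows in the hole nearest the knob, at about crop (573,162). The bar lies flat, the casement stands wide, and the arm is clear. One settling move, then a check for stillness, then I hand in.

Request:
play_rows(motion=[[0,0,-0.05,0,0,0,40],[0,0,-0.05,0,0,0,40],[0,0,-0.05,0,0,0,40]])

```text
time: 17.18
ee_pos: [0.6989, -0.19, 0.394]
eef_rot: [0.999, 0.044, 0.0, -0.001]
ft_force: [0.0, 0.3, 0.3]
width: 0.0346
```

Run:
```python
from h import *
T=eyes.camera("top"); a=cv2.imread("pics/t5.png")[:,:,::-1]
d=np.abs(T["image"].astype(int)-a)[235:330,355:405]; print("mean diff at stay",d.mean(),"max",d.max())
p,R,s=pose(); print(s["time"],s["ft_force"])
if d.mean()<4: print(job.close_job())
```

```text
mean diff at stay 1.2423859649122806 max 51
17.225 [ 0.25961823 -0.07089916  0.65099869]
the job is handed in; nothing more can be done
None
```

The stay's last hole is down over the keeper's pin and holds the casement open. I handed the job in at about 17 s, and no verdict is reported.

I gripped the knob and lifted the stay clear of the near pin. I then swung it round while drawing the casement open to about 0.63 rad, and lowered the last hole over the pin in small steps. The camera put that pin about 8 mm beyond the slot's middle, and it went in on the first try, so no feeling along the slot was needed. I eased the spring load onto the pin before letting go.

**Checks that agreed:**
- **Pin engaged:** the force at the hand along the stay fell from +4 N to -1.7 N once the pin took the load.
- **Seated:** the bar's underside worked out at about 0 mm above the pin's shoulder. The casement came out at about 0.62 rad. Both are worked out from the arm's pose, not measured directly.
- **In view:** the last picture shows the peg in the hole nearest the knob, with the bar flat.
- **At rest:** the wrist force was near zero after release. Two top pictures, from 15.9 and 17.2 s, showed the stay unchanged apart from image noise (mean difference 1.2, largest 51 at single pixels).

**Checks that disagreed:** the final network readings for the tape roll, build plate and knob differed by 4 to 15 mm from the earlier readings or the held pose. I put this down to detection error, because the gripper was kept well clear of the loose items, but I did not measure their positions any other way.

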